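# Index the candle-log slide one notch and select its station key

## Task

The candle log on the dividing slide is to be drilled at its next station: pull the black spring index knob up, slide the carriage just one notch towards the end where the candle stand stands, and let the knob drop fully home so that it locks there. Then, on the key bank, press the key of the same colour as the tab at the carriage's new notch, so that it stays down and the white key pops up. Leave everything else standing where it is, and never force the carriage along with the pin still in its slot.

Things in the scene. Friction and masses are not known exactly. Their poses are not given: they have to be found in the camera images.
- slide: dividing slide, fixed: grey plate x -100..145, y -100..100 mm, 12 mm thick; origin on the table under mid-travel, the carriage travels along its y. At x = -50 mm a steel index bar 34 mm high with slots at y = -64, -32, 0, 32, 64 mm. A drill head, 26 mm thick, hangs fixed over x = 50 mm, y = 0, from 112 to 185 mm up, on an arm (top 195 mm) from a post at x = 125 mm
- carriage (a joint): travel of the carriage along the slide's y, m: starts at 0, the middle slot; one notch is 0.032 to either side; play in a slot 1.5 mm; moves with about 1.5 N once the pin is out. It is an aluminium plate 148 x 44 mm, top 46 mm above the table, carrying a round log slice 72 mm across, top 77 mm above the table, at slide x = 50 mm
- plunger (a joint): lift of the index knob, m: 0 with its pin fully home in a slot, limit 0.016. The pin is clear of the slots from 0.009: lift to 0.012-0.015. A spring pulls it down with 6 N at 0 and 10 N at the limit: released over a slot it drops to 0, between slots it rests on the bar at about 0.009
- knob (a point): centre of the round black index knob (orange dot on top), 25 mm diameter, 28 mm tall, upright, at slide x = -50 mm on the carriage, 96 mm above the table when the pin is home; it rises and travels with the knob. Below it a 10 mm stem, then an 18 mm bushing with top 62 mm above the table
- pointer (a point): point on the carriage's centre line, just ahead of its orange pointer, at slide x = -83 mm, 16 mm above the table: the tab within a few mm of it is that of the carriage's present notch (there is none at the starting notch)
- stand_mid (a point): tall candle stand, loose: grey stone cone 72 mm across and 45 mm tall with a white candle 18 mm across, 160 mm tall in all. It stands beyond one end of the slide, about 155 mm from its middle: that end is the direction to move. The point is on its axis 80 mm above the table
- red_tab (a point): red tab, a flat 22 mm square 4 mm thick on the base plate in front of one of the four outer slots (the four tabs change places); the point is the centre of its top, 16 mm above the table, at slide x = -83 mm and at the slot's y
- yellow_tab (a point): yellow tab, a flat 22 mm square 4 mm thick on the base plate in front of one of the four outer slots (the four tabs change places); the point is the centre of its top, 16 mm above the table, at slide x = -83 mm and at the slot's y
- green_tab (a point): green tab, a flat 22 mm square 4 mm thick on the base plate in front of one of the four outer slots (the four tabs change places); the point is the centre of its top, 16 mm above the table, at slide x = -83 mm and at the slot's y
- blue_tab (a point): blue tab, a flat 22 mm square 4 mm thick on the base plate in front of one of the four outer slots (the four tabs change places); the point is the centre of its top, 16 mm above the table, at slide x = -83 mm and at the slot's y
- bank: white key bank, 80 x 200 mm, top 34 mm above the table, fixed; origin on the table under its middle; five keys in a row along its y at 34 mm spacing, in the order white, red, yellow, green, blue from -y to +y, at bank x = 0. Each cap is 28 mm (bank x) by 18 mm (bank y), its flat top 52 mm above the table when up, about 43 mm when latched down
- key_white (a joint): key number 1 of 5, white, centred at bank y = -68 mm; travel of the white key, m: 0 up, about 0.0093 latched down, 0.0105 at the bottom stop. Pressing takes about 4 N at most until the stop; pressed to the bottom and let go it stays latched, and any other key that was down pops up. It is the one that is down at the start
- key_red (a joint): key number 2 of 5, red, centred at bank y = -34 mm; travel of the red key, m: 0 up, about 0.0093 latched down, 0.0105 at the bottom stop. Pressing takes about 4 N at most until the stop; pressed to the bottom and let go it stays latched, and any other key that was down pops up
- key_yellow (a joint): key number 3 of 5, yellow, centred at bank y = 0 mm; travel of the yellow key, m: 0 up, about 0.0093 latched down, 0.0105 at the bottom stop. Pressing takes about 4 N at most until the stop; pressed to the bottom and let go it stays latched, and any other key that was down pops up
- key_green (a joint): key number 4 of 5, green, centred at bank y = 34 mm; travel of the green key, m: 0 up, about 0.0093 latched down, 0.0105 at the bottom stop. Pressing takes about 4 N at most until the stop; pressed to the bottom and let go it stays latched, and any other key that was down pops up
- key_blue (a joint): key number 5 of 5, blue, centred at bank y = 68 mm; travel of the blue key, m: 0 up, about 0.0093 latched down, 0.0105 at the bottom stop. Pressing takes about 4 N at most until the stop; pressed to the bottom and let go it stays latched, and any other key that was down pops up
- basket: bystander, loose: small round wicker basket of pine cones, 80 mm across, 65 mm tall; origin at the centre of its underside
- spool: bystander, loose: red ribbon spool lying flat, 56 mm across, 30 mm tall; origin at the centre of its underside
- jar: bystander, loose: closed glass jar with a brass lid, 52 mm across, 75 mm tall; origin at the centre of its underside
- glue_gun: bystander, loose: black glue gun lying on its side, about 165 mm long (its y), 100 mm deep, 34 mm tall; origin at the centre of its underside
- pinecone: bystander, loose: a brown pine cone standing upright, 38 mm across, 36 mm tall; origin at the centre of its underside
- sticks: bystander, loose: bundle of brown cinnamon sticks with a red band, 120 mm long (its y), 35 mm wide, 21 mm tall; origin at the centre of its underside
- slices: bystander, loose: stack of three round wood slices, 58 mm across, 36 mm tall; origin at the centre of its underside
Not all that is in view belongs to the job. Leave any orange or purple look-alike of the bank alone. What is shaped like the part that bears stand_mid but brown is not meant.

How it is judged:
By the outcome, as a careful person would: the job done as asked, in the order asked, and still so for the second after the job is handed in, with the robot touching nothing.
It also fails if it takes over 48 s, if anything falls off the work surface, if the arm or the gripper's body presses on something with over 40 N, if the wrist force passes 120 N, or if a joint passes its speed limit or range.

## Robot

A 6-joint arm with a two-finger parallel gripper is mounted at the origin on the work surface. World frame = base frame: x ahead of the robot, y to its left, z up, the work surface at z = 0. Lengths are in m, angles in rad, forces in N, time in s.
With the tool pointing down it reaches from about 0.375 to 0.75 m from the base axis. Payload 9 kg.
Tool frame: the origin (TCP) lies at the very end of the fingers, on their centre line; the grasp point (between the pads) lies 19 mm behind it; z points along the fingers, y is the direction in which the jaws open and shut (so a half turn about z gives the same grasp; the last joint's range is limited). The gripper opens to 85 mm and grips with 20 to 120 N. Pads are 22 mm wide; open, the fingers measure 114 mm over their backs; the gripper's body (76 mm by 85 mm) begins 54 mm behind the grasp point. The pads swing forward as they close: fully open they stand 13 mm farther back than shut.
Start: joints at [-1.506, 0.104, 0.097, 1.564, 0, 1.353], TCP at [0.167, -0.576, 0.208] pointing down, gripper open.
Joint ranges: [-2.99, 2.99], [-0.84, 1.86], [-1.1, 1.16], [-1.84, 2.11], [-1.51, 1.56], [-3.14, 3.14]. Speed limits (rad/s): [2.22, 2.22, 2.57, 3.14, 3.14, 3.14].

## Interface

Orientations are given as a rotation vector (axis times angle).
In Python, from plant import env, cams gives the robot as it stands.
- The arm moves only by the shell command python3 -m handwheel 'ROWS' [OPENING] [FORCE]. ROWS is JSON, a list that holds one entry, the list of rows, each a list of 6 numbers: the shift along the tool's x, y, z in mm, then the turn, a rotation vector about the tool's x, y, z in rad. In form: [[[tx, ty, tz, wx, wy, wz], ...]]. A call has exactly 8 rows; each row is the pose to reach, as a shift and turn from the pose commanded when the call began, along the tool's axes at that moment; what a row does not reach only later rows make up. A row lasts 1/8 s, in which the tool goes at most 62.5 mm and 10.7 degrees, less where a joint would pass 70% of its speed; a pose out of reach is approached as far as the arm can. A call with a gripper value outside its range is refused whole. OPENING is the opening, from 0 (shut) to 1 (fully open), set as the call begins (- or left out, the last holds). The fingers move at their own pace and stop on an object; FORCE is the grip in N (left out, the last holds). Time passes only in rows, so rows that repeat a pose let the fingers close, or fill a call up. It gives the time, the measured TCP pose, the force and the opening at its end, in the units of the state.
- env.observe(): the state, without advancing time (a new reading comes with each control period).
- cams.read_camera(name): name is "side" or "top" or "wrist"; returns (picture, depth): 400x640x3 uint8, red, green, blue; 400x640 float32, m along the optical axis (not along the pixel's ray), 0 where there is no reading.
- cams.camera_params(name): a dict with "K" (3x3 intrinsics, pixels), "D" ([k1, k2, p1, p2, k3] as OpenCV has them; the pictures are not rectified), "R" (3x3) and "t" (3): a world point X has camera coordinates R X + t. Camera axes: x right, y down, z forward; pixel columns grow to the right and rows downward; lengths in m; the calibration is good to about 2 mm. A picture is of the moment at which its call begins: read the wrist's pose just before it. camera_params takes no time and is no camera call; for the wrist camera it gives the pose at the moment of the call.
- env.hand_in(): hands the job in, once; it reports no verdict.
The state is a dict: "clock": time; "joints": joint angles; "joint_velocities": joint speeds; "joint_torque": joint torques, N m; "tcp_pos": TCP position; "ee_rot": TCP orientation; "wrist_force": force on the tool from outside, world axes, zero at the start; "torque": the same for the moment, N m; "opening": opening from 0.0 (shut) to 1.0 (fully open).
Only numpy, scipy, OpenCV 4.12 (cv2) and the standard library are available. Lean on these libraries where they do the work, as an engineer would, in place of code of your own. Each camera call takes 0.05 s, during which the arm holds its last target.

## Working session

There is one attempt and no reset: what is moved stays moved. The work goes in short steps, Python scripts to look and compute and a shell command to move; the robot and the scene stay as the last step left them, time stands still between calls to the robot, and variables do not carry over. Pictures are saved under pics/ and viewed, and the job is handed in when it is done.

```bash
ls; mkdir -p pics; python3 - <<'E'
from plant import env,cams
import cv2,numpy as np
s=env.observe(); print({k:np.round(v,4) for k,v in s.items()})
for n in ["side","top","wrist"]:
    p=cams.camera_params(n); im,d=cams.read_camera(n)
    cv2.imwrite(f"pics/{n}0.png",im[:,:,::-1]); np.savez(f"pics/{n}0.npz",im=im,d=d,**{k:np.array(v) for k,v in p.items()})
    print(n,np.round(p["K"],1).tolist(),p["D"],np.round(p["R"],3).tolist(),np.round(p["t"],3))
E
```

```text
pics
{'clock': np.float64(0.0), 'joints': array([-1.5057,  0.1047,  0.0965,  1.5639, -0.    ,  1.3531]), 'joint_velocities': array([ 0.0025, -0.0002, -0.    ,  0.0007, -0.0002,  0.    ]), 'joint_torque': array([-9.00000e-04, -5.56934e+01,  5.03647e+01,  1.69000e-02,
       -4.00000e-04,  0.00000e+00]), 'tcp_pos': array([ 0.1674, -0.5758,  0.2072]), 'ee_rot': array([-3.1089e+00, -4.4260e-01, -1.0000e-04]), 'wrist_force': array([0.1375, 0.0593, 0.2921]), 'torque': array([-0.0173, -0.0093, -0.0063]), 'opening': np.float64(1.0014)}
side [[444.7, 0.0, 318.1], [0.0, 444.7, 199.7], [0.0, 0.0, 1.0]] [-0.1052129  0.         0.         0.         0.       ] [[-0.983, -0.185, -0.009], [-0.087, 0.503, -0.86], [0.163, -0.844, -0.51]] [0.512 0.117 1.046]
top [[448.6, 0.0, 309.3], [0.0, 448.6, 197.4], [0.0, 0.0, 1.0]] [0.01992425 0.         0.         0.         0.        ] [[0.001, -1.0, 0.017], [-0.99, -0.003, -0.142], [0.142, -0.017, -0.99]] [-0.005  0.539  1.319]
wrist [[293.2, 0.0, 320.3], [0.0, 293.2, 200.7], [0.0, 0.0, 1.0]] [-0.05581312  0.          0.          0.          0.        ] [[0.278, -0.961, -0.001], [-0.927, -0.269, 0.26], [-0.25, -0.071, -0.966]] [-0.599 -0.034  0.378]
```

View pics/top0.png

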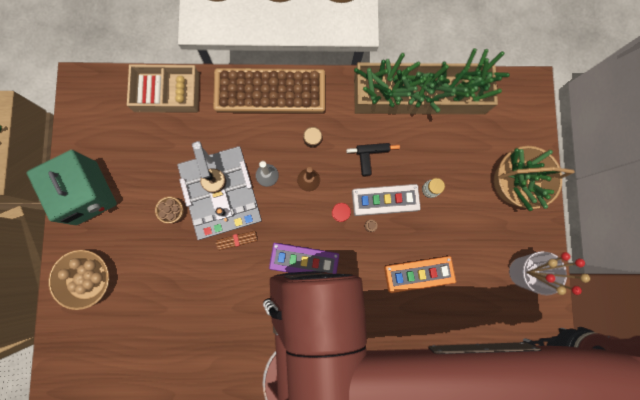

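View pics/side0.png

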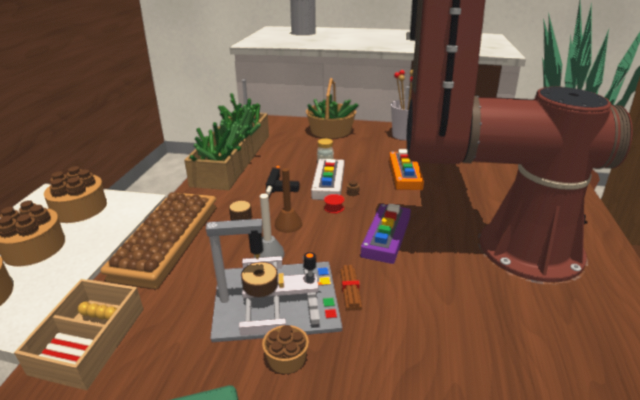

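View pics/wrist0.png

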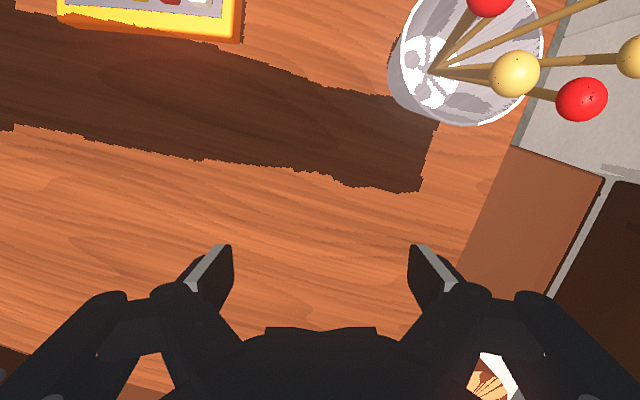

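The top view shows the slide at (220,192), the grey stand at (266,174), and the brown decoy stand at (309,179). The white bank is at (386,199), with purple and orange look-alikes at (304,260) and (420,273). I'll enlarge the slide and bank to confirm.

```bash
python3 - <<'E'
import cv2
im=cv2.imread("pics/top0.png")
cv2.imwrite("pics/topA.png",cv2.resize(im[135:260,150:290],None,fx=4.6,fy=4.6,interpolation=cv2.INTER_CUBIC))
cv2.imwrite("pics/topB.png",cv2.resize(im[135:295,290:460],None,fx=3.7,fy=3.7,interpolation=cv2.INTER_CUBIC))
im=cv2.imread("pics/side0.png")
cv2.imwrite("pics/sideA.png",cv2.resize(im[150:375,195:425],None,fx=2.6,fy=2.6,interpolation=cv2.INTER_CUBIC))
E
```

```text
(no output)
```

View pics/topA.png

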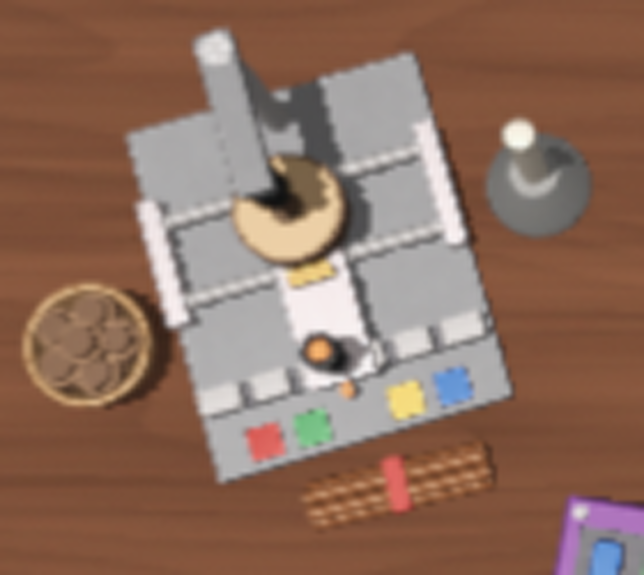

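View pics/topB.png

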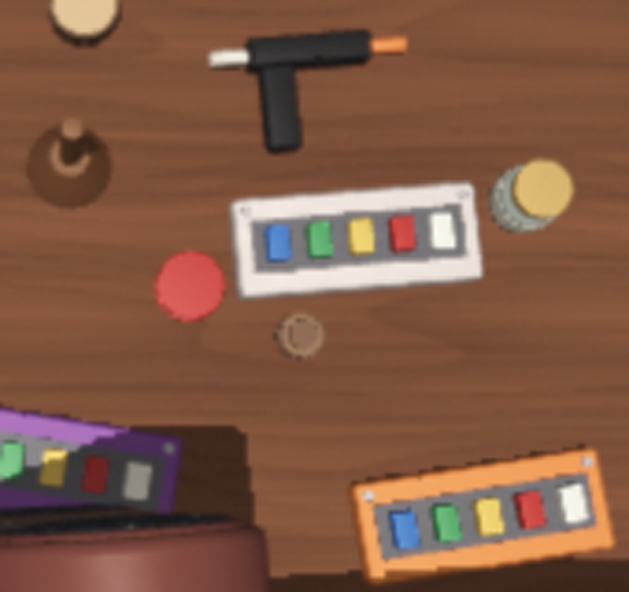

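View pics/sideA.png

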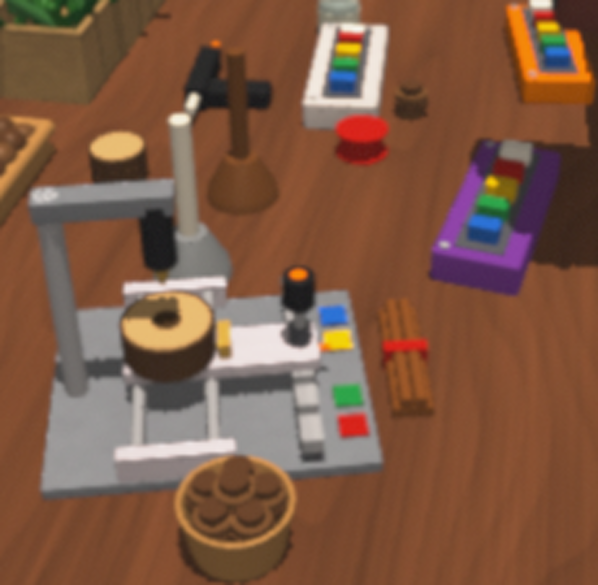

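The stand is on the right, the world -y side. One notch that way is the yellow tab, so the yellow key on the white bank is the one to press. Next I measure.

```bash
cat > h.py <<'E'
import numpy as np,cv2
def ray(P,u,v):
    K,D,R,t=[np.array(P[k],float) for k in("K","D","R","t")]
    n=cv2.undistortPoints(np.array([[[u,v]]],float),K,D)[0,0]
    return -R.T@t, R.T@np.array([n[0],n[1],1.]), n, R, t
def onz(P,u,v,z):
    o,d,*_=ray(P,u,v); return o+d*(z-o[2])/d[2]
def bydepth(P,u,v):
    o,d,n,R,t=ray(P,u,v); Z=float(P["d"][int(round(v)),int(round(u))]); return o+d*Z
def proj(P,X):
    K,D,R,t=[np.array(P[k],float) for k in("K","D","R","t")]
    return cv2.projectPoints(np.array(X,float).reshape(-1,1,3),cv2.Rodrigues(R)[0],t,K,D)[0][:,0]
E
python3 - <<'E'
from h import *
P=np.load("pics/top0.npz")
hsv=cv2.cvtColor(P["im"],cv2.COLOR_RGB2HSV)
rng={"red":[(0,8),(172,180)],"yellow":[(20,32)],"green":[(50,75)],"blue":[(100,125)]}
def blob(c,box,smin=110):
    x0,y0,x1,y1=box;h=hsv[y0:y1,x0:x1]
    m=sum(((h[...,0]>=a)&(h[...,0]<=b)) for a,b in rng[c]).astype(bool)&(h[...,1]>smin)&(h[...,2]>90)
    n,l,st,ce=cv2.connectedComponentsWithStats(m.astype(np.uint8)); i=1+np.argmax(st[1:,4]); return ce[i]+[x0,y0],st[i,4]
src=[];dst=[]
ys={"red":64,"green":32,"yellow":-32,"blue":-64}
for c in ys:
    p,a=blob(c,(185,212,262,236)); X=onz(P,*p,.016); print(c,p.round(1),a,X.round(4),bydepth(P,*p).round(4)); src.append([-.083,ys[c]/1000]);dst.append(X[:2])
src=np.array(src);dst=np.array(dst)
def fit(s,d):
    a=s-s.mean(0);b=d-d.mean(0);U,S,V=np.linalg.svd(a.T@b);R=V.T@np.diag([1,np.linalg.det(V.T@U.T)])@U.T
    t=d.mean(0)-R@s.mean(0);return R,t,d-(s@R.T+t)
R,t,r=fit(src,dst);print("slide",t.round(4),np.degrees(np.arctan2(R[1,0],R[0,0])).round(2),(r*1000).round(1).tolist())
print("knob exp",R@[-.05,0]+t,"from dot",onz(P,150+319/4.6,135+350/4.6,.110),bydepth(P,150+319/4.6,135+350/4.6))
print("stand",onz(P,150+519/4.6,135+133/4.6,.16),"brownstand",onz(P,290+72/3.7,135+130/3.7,.14))
src=[];dst=[]
for c,y in {"red":-34,"yellow":0,"green":34,"blue":68}.items():
    p,a=blob(c,(358,190,412,207)); X=onz(P,*p,.052); print(c,p.round(1),a,X.round(4),bydepth(P,*p).round(4)); src.append([0,y/1000]);dst.append(X[:2])
Rb,tb,r=fit(np.array(src),np.array(dst));print("bank",tb.round(4),np.degrees(np.arctan2(Rb[1,0],Rb[0,0])).round(2),(r*1000).round(1).tolist())
for n,u,v in [("basket",150+87/4.6,135+345/4.6),("jar",290+543/3.7,135+190/3.7),("spool",341,212),("pinecone",372,226)]:
    print(n,bydepth(P,u,v).round(3))
E
```

```text
red [207.1 230.5] 44 [0.4402 0.3049 0.016 ] [0.4398 0.3037 0.022 ]Traceback (most recent call last):
  File "<stdin>", line 12, in <module>
  File "<stdin>", line 8, in blob
    return _wrapfunc(a, 'argmax', axis=axis, out=out, **kwds)
    return bound(*args, **kwds)
ValueError: attempt to get argmax of an empty sequence
```

```bash
cat > m.py <<'E'
from h import *
P=np.load("pics/top0.npz")
hsv=cv2.cvtColor(P["im"],cv2.COLOR_RGB2HSV)
rng={"red":[(0,8),(172,180)],"yellow":[(20,32)],"green":[(45,85)],"blue":[(98,125)]}
def blob(c,box,smin=80):
    x0,y0,x1,y1=box;h=hsv[y0:y1,x0:x1]
    m=sum(((h[...,0]>=a)&(h[...,0]<=b)) for a,b in rng[c]).astype(bool)&(h[...,1]>(smin+40 if c=="red" else smin))&(h[...,2]>60)
    n,l,st,ce=cv2.connectedComponentsWithStats(m.astype(np.uint8)); i=1+np.argmax(st[1:,4]); return ce[i]+[x0,y0],st[i,4]
src=[];dst=[]
ys={"red":64,"green":32,"yellow":-32,"blue":-64}
for c in ys:
    p,a=blob(c,(185,212,262,236)); X=onz(P,*p,.016); print(c,p.round(1),a,X.round(4),bydepth(P,*p).round(4)); src.append([-.083,ys[c]/1000]);dst.append(X[:2])
src=np.array(src);dst=np.array(dst)
def fit(s,d):
    a=s-s.mean(0);b=d-d.mean(0);U,S,V=np.linalg.svd(a.T@b);R=V.T@np.diag([1,np.linalg.det(V.T@U.T)])@U.T
    t=d.mean(0)-R@s.mean(0);return R,t,d-(s@R.T+t)
R,t,r=fit(src,dst);print("slide",t.round(4),np.degrees(np.arctan2(R[1,0],R[0,0])).round(2),(r*1000).round(1).tolist())
print("knob exp",R@[-.05,0]+t,"from dot",onz(P,150+319/4.6,135+350/4.6,.110),bydepth(P,150+319/4.6,135+350/4.6))
st=onz(P,150+519/4.6,135+133/4.6,.16)
print("stand",st,"in slide",R.T@(st[:2]-t),"brownstand",onz(P,290+72/3.7,135+130/3.7,.14))
src=[];dst=[]
for c,y in {"red":-34,"yellow":0,"green":34,"blue":68}.items():
    p,a=blob(c,(358,190,412,207)); X=onz(P,*p,.052); print(c,p.round(1),a,X.round(4),bydepth(P,*p).round(4)); src.append([0,y/1000]);dst.append(X[:2])
Rb,tb,r=fit(np.array(src),np.array(dst));print("bank",tb.round(4),np.degrees(np.arctan2(Rb[1,0],Rb[0,0])).round(2),(r*1000).round(1).tolist())
for n,u,v in [("basket",150+87/4.6,135+345/4.6),("jar",290+543/3.7,135+190/3.7),("spool",341,212),("pinecone",372,226)]:
    print(n,bydepth(P,u,v).round(3))
E
python3 m.py
```

```text
red [207.2 230.4] 38 [0.4405 0.3046 0.016 ] [0.4405 0.3047 0.0155]
green [217.5 227.4] 34 [0.4498 0.2739 0.016 ] [0.4495 0.2731 0.0202]
yellow [237.8 221.4] 50 [0.468  0.2129 0.016 ] [0.4679 0.2128 0.0171]
blue [248.  218.5] 48 [0.477  0.1821 0.016 ] [0.4769 0.1819 0.0176]
slide [0.5384 0.2671] 16.61 [[-0.1, -0.1], [0.1, -0.2], [0.0, 0.3], [-0.1, 0.0]]
knob exp [0.49045958 0.25279119] from dot [0.48904227 0.25232863 0.11      ] [0.48883898 0.25199389 0.1118172 ]
stand [0.61544482 0.12674243 0.16      ] in slide [ 0.03373938 -0.15651619] brownstand [ 0.60250604 -0.00308723  0.14      ]
red [398.1 197.5] 62 [ 0.5378 -0.271   0.052 ] [ 0.538  -0.2713  0.0506]
yellow [387.  198.4] 67 [ 0.535  -0.2375  0.052 ] [ 0.5354 -0.2381  0.0491]
green [375.8 199.5] 61 [ 0.5317 -0.2037  0.052 ] [ 0.532 -0.204  0.05 ]
blue [364.7 200.4] 64 [ 0.5287 -0.1703  0.052 ] [ 0.5292 -0.1709  0.0483]
bank [ 0.5348 -0.2376] 5.17 [[-0.1, 0.4], [0.2, 0.0], [-0.0, 0.0], [0.0, -0.5]]
basket [0.497 0.408 0.064]
jar [ 0.568 -0.381  0.077]
spool [ 0.496 -0.101  0.03 ]
pinecone [ 0.453 -0.193  0.036]
```

```bash
cat > rel.py <<'E'
# print shift/turn in tool axes for world targets (x,y,z mm, yaw deg of tool x)
import sys,json
from plant import env
import numpy as np
from scipy.spatial.transform import Rotation as Ro
def rows(targets):
    s=env.observe();R0=Ro.from_rotvec(s["ee_rot"]);p=s["tcp_pos"]
    x=R0.as_matrix()[:,0];print("t",round(float(s["clock"]),2),"tcp",(p*1000).round(1),"yaw",np.degrees(np.arctan2(x[1],x[0])).round(2),"open",round(float(s["opening"]),3),"F",np.round(s["wrist_force"],1))
    for X,Y,Z,yaw in targets:
        c=np.radians(yaw);Rt=Ro.from_matrix(np.array([[np.cos(c),np.sin(c),0],[np.sin(c),-np.cos(c),0],[0,0,-1]]))
        d=R0.inv().apply(np.array([X,Y,Z])-p*1000);w=(R0.inv()*Rt).as_rotvec()
        print(d.round(1).tolist(),w.round(4).tolist())
if __name__=="__main__": rows(json.loads(sys.argv[1]))
E
python3 rel.py '[[250,-510,250,16.2],[380,-370,260,50],[470,-230,260,80],[520,-100,260,106.6],[490,252.6,210,106.6]]'
```

```text
t 0.15 tcp [ 167.4 -575.9  207.4] yaw 16.2 open 0.999 F [ 0.2 -0.4  1. ]
[97.7, -40.3, -42.5] [-0.001, -0.0002, 0.0]
[261.6, -138.5, -52.4] [-0.0009, -0.0005, -0.5899]
[387.1, -247.8, -52.3] [-0.0008, -0.0007, -1.1135]
[471.4, -358.7, -52.1] [-0.0006, -0.0009, -1.5778]
[540.9, -705.6, -1.8] [-0.0006, -0.0009, -1.5778]
```

```bash
python3 -m handwheel '[[[50,-20,-25,0,0,-0.1],[95,-45,-45,0,0,-0.25],[145,-75,-52,0,0,-0.42],[195,-105,-52,0,0,-0.6],[240,-130,-52,0,0,-0.78],[285,-165,-52,0,0,-0.95],[325,-200,-52,0,0,-1.12],[365,-235,-52,0,0,-1.28]]]' 0.6 40; python3 rel.py '[[480,-200,260,106.6],[530,0,260,106.6],[510,150,260,106.6],[490,252.6,190,106.6]]'
```

```text
clock: 1.15
tcp_pos: [0.4531, -0.247, 0.2598]
ee_rot: [-2.224, -2.219, 0.0]
wrist_force: [0.2, -0.4, -0.0]
opening: 0.6
t 1.15 tcp [ 453.1 -247.   259.8] yaw 89.85 open 0.6 F [ 0.2 -0.4 -0. ]
[47.1, 26.8, -0.2] [-0.0001, -0.0, -0.2923]
[247.2, 76.3, -0.2] [-0.0001, -0.0, -0.2923]
[397.2, 55.9, -0.2] [-0.0001, -0.0, -0.2923]
[499.7, 35.7, 69.8] [-0.0001, -0.0, -0.2923]
```

```bash
python3 -m handwheel '[[[60,30,0,0,0,-0.08],[120,50,0,0,0,-0.16],[180,65,0,0,0,-0.24],[242,75,0,0,0,-0.292],[304,70,0,0,0,-0.292],[366,60,0,0,0,-0.292],[428,48,20,0,0,-0.292],[490,36,40,0,0,-0.292]]]'; python3 -m handwheel '[[[10,0,20,0,0,0],[10,0,30,0,0,0],[10,0,30,0,0,0],[10,0,30,0,0,0],[10,0,30,0,0,0],[10,0,30,0,0,0],[10,0,30,0,0,0],[10,0,30,0,0,0]]]'
python3 rel.py '[[490,252.6,180,106.6]]'
python3 - <<'E'
from plant import env,cams
import cv2,numpy as np
for n in ["side","wrist"]:
    p=cams.camera_params(n); im,d=cams.read_camera(n)
    cv2.imwrite(f"pics/{n}1.png",im[:,:,::-1]); np.savez(f"pics/{n}1.npz",im=im,d=d,**{k:np.array(v) for k,v in p.items()})
E
```

```text
clock: 2.15
tcp_pos: [0.4939, 0.2317, 0.2232]
ee_rot: [1.884, 2.513, 0.001]
wrist_force: [1.1, -0.2, 0.0]
opening: 0.6
clock: 3.15
tcp_pos: [0.4916, 0.2393, 0.1936]
ee_rot: [1.885, 2.513, -0.0]
wrist_force: [-0.2, 0.4, -0.4]
opening: 0.604
t 3.15 tcp [491.6 239.3 193.6] yaw 106.27 open 0.604 F [-0.2  0.4 -0.4]
[13.2, 2.2, 13.6] [0.0001, 0.0001, -0.0057]
```

View pics/wrist1.png

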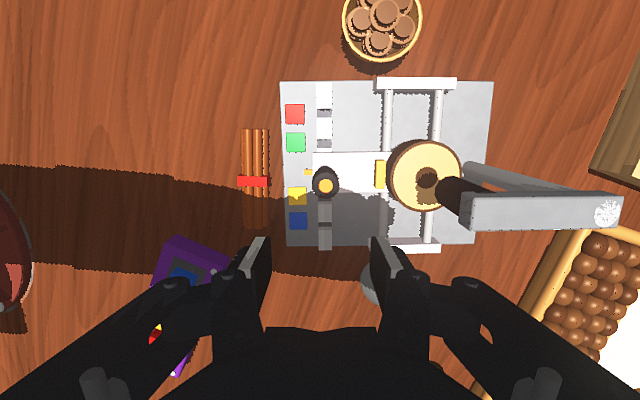

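View pics/side1.png

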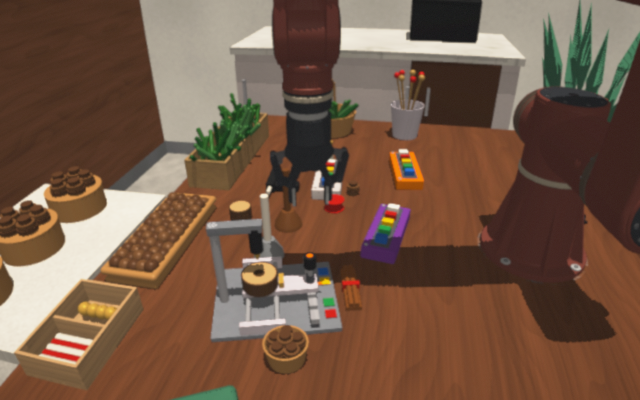

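```bash
python3 - <<'E'
from h import *
from plant import env,cams
P=np.load("pics/side1.npz");W=np.load("pics/wrist1.npz")
print("tcp in side",proj(P,[.4916,.2393,.1936]))
print("wcam",(-W["R"].T@W["t"]).round(4))
print("knob",onz(W,325,185,.110),bydepth(W,325,185))
for n,u,v in [("yel",297,197),("blue",298,221),("red",295,114),("grn",296,142)]: print(n,onz(W,u,v,.016).round(4),bydepth(W,u,v).round(4))
s=env.observe();print(s["clock"],s["tcp_pos"],s["joints"])
n="side"
p=cams.camera_params(n); im,d=cams.read_camera(n)
cv2.imwrite(f"pics/{n}2.png",im[:,:,::-1])
E
```

```text
tcp in side [[308.96814588 214.94019251]]
wcam [0.4726 0.3029 0.3591]
knob [0.49125235 0.25310576 0.11      ] [0.491226   0.25317607 0.11035201]
yel [0.47   0.2107 0.016 ] [0.47   0.2105 0.0154]
blue [0.4791 0.1815 0.016 ] [0.4791 0.1817 0.0166]
red [0.4426 0.3034 0.016 ] [0.4426 0.3034 0.0164]
grn [0.4518 0.2736 0.016 ] [0.4518 0.2735 0.0155]
3.25 [0.49153327 0.23936883 0.19356043] [ 2.13924167e-01 -6.11064831e-02 -9.63222151e-02  1.53563417e+00
 -1.16856871e-04  1.50062453e+00]
```

View pics/side2.png

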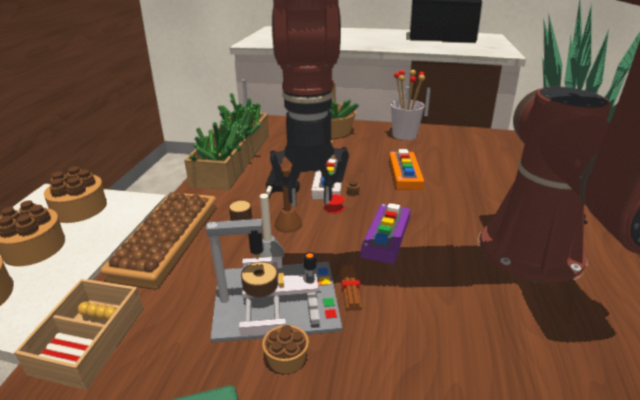

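Side and wrist views agree with the reported TCP. The two cameras put the knob at (490.3, 252.7) to within about 1.5 mm. Now I descend over it with the jaws along the slide's x, so closing them does not load the pin.

```bash
python3 -m handwheel '[[[6,1,10,0,0,-0.003],[13,2.5,30,0,0,-0.006],[13.4,2.5,50,0,0,-0.006],[13.4,2.5,70,0,0,-0.006],[13.4,2.5,88,0,0,-0.006],[13.4,2.5,102,0,0,-0.006],[13.4,2.5,112,0,0,-0.006],[13.4,2.5,116.6,0,0,-0.006]]]'
python3 rel.py '[[490.3,252.7,77,106.6]]'
python3 - <<'E'
from plant import env,cams
import cv2,numpy as np
for n in ["side","wrist"]:
    im,d=cams.read_camera(n)
    cv2.imwrite(f"pics/{n}3.png",im[:,:,::-1] if n=="wrist" else cv2.resize(im[180:360,190:400,::-1],None,fx=3,fy=3))
E
```

```text
clock: 4.3
tcp_pos: [0.4902, 0.2528, 0.0765]
ee_rot: [-1.877, -2.519, 0.0]
wrist_force: [-0.1, -0.6, 0.1]
opening: 0.604
t 4.3 tcp [490.2 252.8  76.5] yaw 106.61 open 0.604 F [-0.1 -0.6  0.1]
[-0.2, 0.1, -0.5] [-0.0002, 0.0001, 0.0002]
```

View pics/wrist3.png

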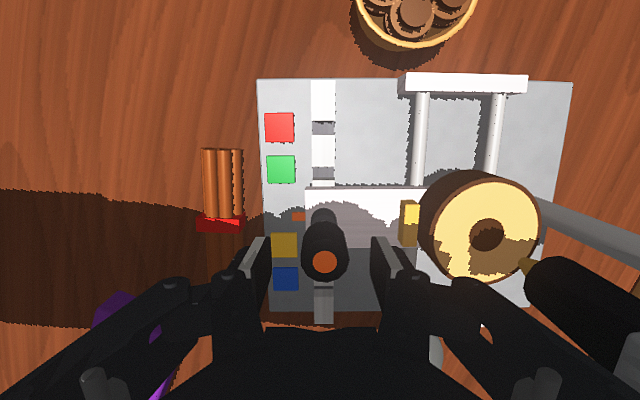

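View pics/side3.png

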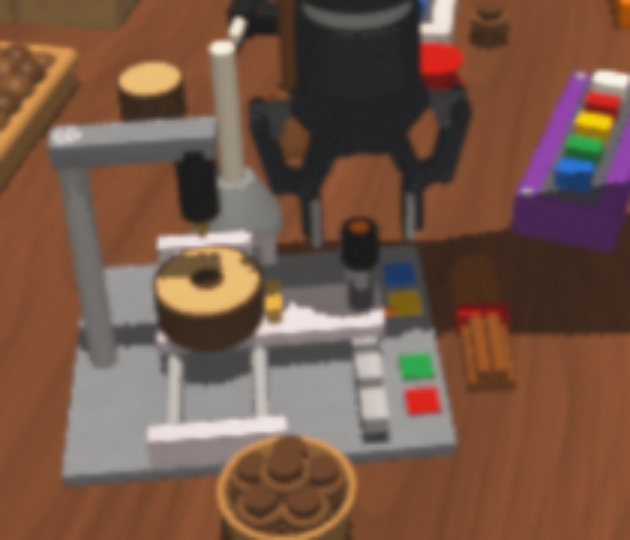

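```bash
python3 - <<'E'
from h import *
from plant import env,cams
s=env.observe();T=s["tcp_pos"];print(T)
for n in ["wrist","side"]:
    p=dict(cams.camera_params(n)); im,d=cams.read_camera(n);p["d"]=d
    np.savez(f"pics/{n}4.npz",im=im,d=d,**{k:np.array(v) for k,v in p.items() if k!="d"})
    print(n,"tcp",proj(p,T),"grasp",proj(p,T+[0,0,.019]),"knobtop",proj(p,[.4903,.2527,.110]))
    pts=[(325,262),(250,262),(262,245),(378,245),(240,300),(390,300)] if n=="wrist" else [(309,256),(295,256),(295,259),(327,254),(327,257),(309,265)]
    for u,v in pts: print(u,v,bydepth(p,u,v).round(4))
E
```

```text
[0.49020337 0.25285182 0.07680539]
wrist tcp [[321.15734919 235.36686086]] grasp [[321.23996401 248.46048187]] knobtop [[321.41418727 260.69393889]]
325 262 [0.4921 0.253  0.111 ]
250 262 [0.4591 0.2555 0.1344]
262 245 [0.4607 0.256  0.1174]
378 245 [0.5119 0.2714 0.1176]
240 300 [0.4629 0.2633 0.1703]
390 300 [0.5036 0.2753 0.1702]
side tcp [[309.43460669 268.6187622 ]] grasp [[309.24708409 261.0308211 ]] knobtop [[309.07127171 255.18901442]]
309 256 [0.4897 0.2562 0.1108]
295 256 [0.5134 0.2717 0.1194]
295 259 [0.5133 0.273  0.1132]
327 254 [0.4547 0.256  0.1202]
327 257 [0.4552 0.2531 0.1107]
309 265 [0.4884 0.264  0.0951]
```

```bash
python3 - <<'E'
from h import *
c=np.radians(16.6);R=np.array([[np.cos(c),-np.sin(c)],[np.sin(c),np.cos(c)]])
for n in ["wrist","side"]:
    P=np.load(f"pics/{n}4.npz");K=P["K"];d=P["d"]
    v,u=np.mgrid[0:400,0:640]
    un=cv2.undistortPoints(np.stack([u,v],-1).reshape(-1,1,2).astype(float),K,P["D"])[:,0]
    X=(np.c_[un,np.ones(len(un))]*d.reshape(-1,1)-P["t"])@P["R"]
    L=X.copy();L[:,:2]=(X[:,:2]-[.4902,.2528])@R  # slide-aligned, rel. TCP
    for lo,hi in [(-.06,-.016),(.016,.06)]:
        m=(d.ravel()>0)&(L[:,0]>lo)&(L[:,0]<hi)&(abs(L[:,1])<.03)&(L[:,2]>.07)&(L[:,2]<.2)
        q=L[m];
        for z in np.arange(.07,.16,.01):
            k=q[(q[:,2]>=z)&(q[:,2]<z+.01)]
            if len(k)>3: print(n,lo,"z%.2f"%z,len(k),"x",k[:,0].min().round(4),k[:,0].max().round(4),"y",k[:,1].min().round(4),k[:,1].max().round(4))
E
```

```text
wrist -0.06 z0.10 122 x -0.0361 -0.0257 y -0.0097 0.0121
wrist -0.06 z0.11 377 x -0.04 -0.0259 y -0.0107 0.0123
wrist -0.06 z0.12 476 x -0.0399 -0.0258 y -0.0105 0.0122
wrist -0.06 z0.13 511 x -0.0395 -0.0257 y -0.0108 0.0123
wrist -0.06 z0.14 647 x -0.0553 -0.0259 y -0.0052 0.0149
wrist -0.06 z0.15 3143 x -0.0596 -0.0242 y -0.0118 0.0152
wrist 0.016 z0.10 125 x 0.0246 0.0362 y -0.01 0.0121
wrist 0.016 z0.11 368 x 0.0246 0.0387 y -0.0105 0.0124
wrist 0.016 z0.12 442 x 0.0247 0.0388 y -0.0104 0.0123
wrist 0.016 z0.13 519 x 0.0246 0.0387 y -0.0108 0.0124
wrist 0.016 z0.14 677 x 0.0247 0.055 y -0.0072 0.0149
wrist 0.016 z0.15 3177 x 0.023 0.0591 y -0.0117 0.0149
side -0.06 z0.10 7 x -0.0336 -0.0284 y 0.0041 0.0113
side -0.06 z0.11 30 x -0.0416 -0.0283 y 0.0032 0.0142
side -0.06 z0.12 34 x -0.0414 -0.0284 y 0.0034 0.0133
side -0.06 z0.13 33 x -0.0414 -0.0282 y 0.0036 0.0138
side -0.06 z0.14 39 x -0.0577 -0.0283 y -0.004 0.0164
side -0.06 z0.15 100 x -0.0593 -0.0277 y -0.0121 0.0156
side 0.016 z0.10 5 x 0.0242 0.0295 y 0.0038 0.012
side 0.016 z0.11 27 x 0.0237 0.0365 y -0.0024 0.0133
side 0.016 z0.12 31 x 0.0235 0.0366 y 0.0068 0.0155
side 0.016 z0.13 33 x 0.0232 0.0364 y 0.0061 0.0135
side 0.016 z0.14 34 x 0.023 0.0431 y 0.0057 0.0149
side 0.016 z0.15 111 x 0.0207 0.0542 y -0.0078 0.017
```

```bash
python3 - <<'E'
from h import *
c=np.radians(16.6);R=np.array([[np.cos(c),-np.sin(c)],[np.sin(c),np.cos(c)]])
for n in ["wrist","side"]:
    P=np.load(f"pics/{n}4.npz");K=P["K"];d=P["d"]
    v,u=np.mgrid[0:400,0:640]
    un=cv2.undistortPoints(np.stack([u,v],-1).reshape(-1,1,2).astype(float),K,P["D"])[:,0]
    X=(np.c_[un,np.ones(len(un))]*d.reshape(-1,1)-P["t"])@P["R"]
    L=X.copy();L[:,:2]=(X[:,:2]-[.4902,.2528])@R
    for z0,z1 in [(.1085,.114),(.085,.107)]:
        m=(d.ravel()>0)&(abs(L[:,0])<.018)&(abs(L[:,1])<.03)&(L[:,2]>z0)&(L[:,2]<z1);q=L[m]
        print(n,z0,m.sum(),"x",np.percentile(q[:,0],[1,99]).round(4),"y",np.percentile(q[:,1],[1,99]).round(4))
    for lo,hi in [(-.05,-.018),(.018,.05)]:
        m=(d.ravel()>0)&(L[:,0]>lo)&(L[:,0]<hi)&(abs(L[:,1])<.02)&(L[:,2]>.085)&(L[:,2]<.13)
        print(" tip zmin",np.sort(L[m][:,2])[:6].round(4))
E
```

```text
wrist 0.1085 1613 x [-0.0096  0.0128] y [-0.0111  0.0114]
wrist 0.085 605 x [-0.0103  0.0126] y [0.003  0.0124]
 tip zmin [0.1019 0.1027 0.1027 0.1036 0.1038 0.1039]
 tip zmin [0.1028 0.1029 0.1032 0.1033 0.1033 0.1034]
side 0.1085 82 x [-0.0118  0.0102] y [-0.0095  0.0132]
side 0.085 116 x [-0.0129  0.0107] y [0.0029 0.0142]
 tip zmin [0.1058 0.1063 0.1068 0.1068 0.1075 0.1085]
 tip zmin [0.1045 0.1061 0.1064 0.1068 0.11   0.1106]
```

Depth shows the visible fingertips at about z=102 mm, higher than I assumed. It also shows the knob about 1.8 mm towards +tool-y from the finger midline. I'll correct that, go 12 mm lower, which still clears the bushing and the gripper body, and then close.

```bash
python3 -m handwheel '[[[0,0.9,0,0,0,0],[0,1.8,2,0,0,0],[0,1.8,6,0,0,0],[0,1.8,10,0,0,0],[0,1.8,12,0,0,0],[0,1.8,12,0,0,0],[0,1.8,12,0,0,0],[0,1.8,12,0,0,0]]]'; python3 -m handwheel '[[[0,0,0,0,0,0],[0,0,0,0,0,0],[0,0,0,0,0,0],[0,0,0,0,0,0],[0,0,0,0,0,0],[0,0,0,0,0,0],[0,0,0,0,0,0],[0,0,0,0,0,0]]]' 0 40
python3 - <<'E'
from plant import env,cams
import cv2,numpy as np
s=env.observe();print(s["tcp_pos"],s["wrist_force"],s["torque"],s["opening"])
for n in ["side","wrist"]:
    im,d=cams.read_camera(n)
    cv2.imwrite(f"pics/{n}5.png",im[:,:,::-1] if n=="wrist" else cv2.resize(im[180:360,190:400,::-1],None,fx=3,fy=3))
E
```

```text
clock: 5.5
tcp_pos: [0.4921, 0.2534, 0.0651]
ee_rot: [1.877, 2.519, 0.0]
wrist_force: [-0.2, -0.2, 0.0]
opening: 0.597
clock: 6.5
tcp_pos: [0.4921, 0.2534, 0.0652]
ee_rot: [1.877, 2.519, 0.0]
wrist_force: [-1.9, -0.0, 5.9]
opening: 0.275
[0.49205322 0.25342553 0.06519794] [-1.89776204 -0.03832304  5.92639694] [-1.15994788e-01  4.16872671e-01  2.46025023e-04] 0.27518550635290884
```

View pics/wrist5.png

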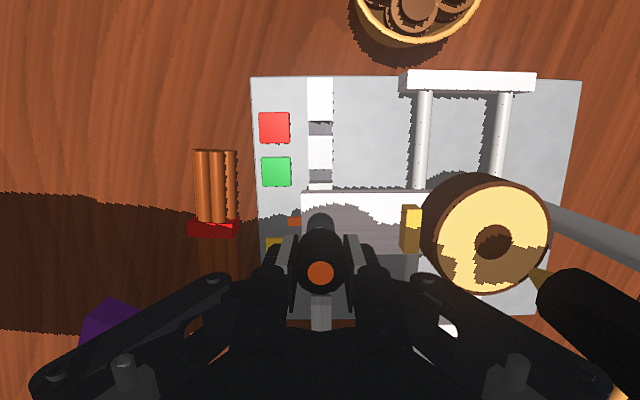

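View pics/side5.png

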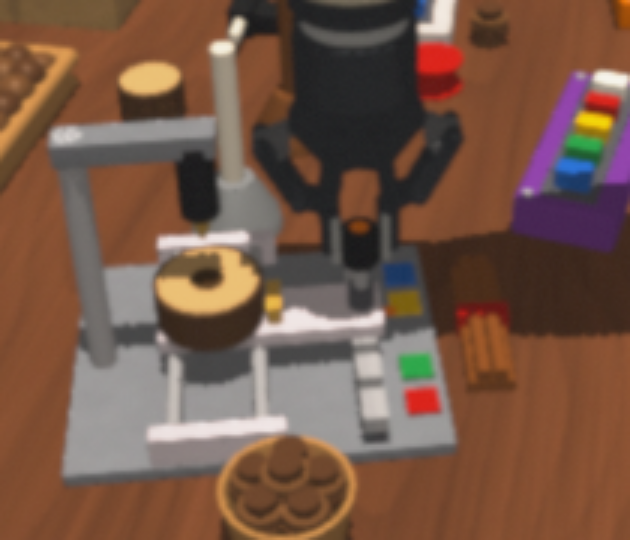

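Gripped: opening is 0.275 (about 23 mm) and side force is small. Now I lift 13.5 mm.

```bash
python3 -m handwheel '[[[0,0,-2,0,0,0],[0,0,-5,0,0,0],[0,0,-8,0,0,0],[0,0,-11,0,0,0],[0,0,-13.5,0,0,0],[0,0,-13.5,0,0,0],[0,0,-13.5,0,0,0],[0,0,-13.5,0,0,0]]]'
python3 - <<'E'
from h import *
from plant import env,cams
s=env.observe();print(s["tcp_pos"],s["wrist_force"],s["torque"],s["opening"])
p=dict(cams.camera_params("wrist")); im,d=cams.read_camera("wrist");p["d"]=d
cv2.imwrite("pics/wrist6.png",im[:,:,::-1])
for u,v in [(321,271),(321,273),(318,268),(324,270)]: print(im[v,u],bydepth(p,u,v))
E
```

```text
clock: 7.6
tcp_pos: [0.4919, 0.2534, 0.0781]
ee_rot: [-1.877, -2.519, 0.0]
wrist_force: [3.8, 1.6, -10.4]
opening: 0.269
[0.49191381 0.25340423 0.0780667 ] [  3.82590665   1.5817146  -10.38267354] [ 0.33537873 -1.05893718  0.02575796] 0.26869973016668286
[155  69  30] [0.49162479 0.25379118 0.1229099 ]
[154  69  29] [0.49196887 0.25263909 0.12258381]
[154  71  31] [0.48982607 0.25504973 0.12327694]
[155  71  33] [0.49268771 0.25499431 0.12354017]
```

View pics/wrist6.png

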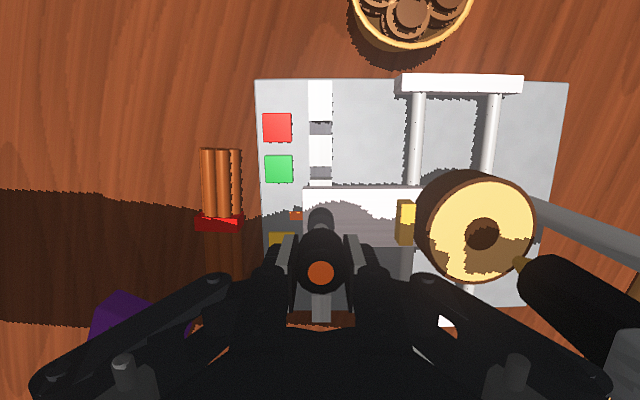

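The knob is lifted about 12.5 mm (dot at z≈0.123) with a 10 N pull, so the pin is clear. Now I slide 32 mm along -tool-x, towards the stand.

```bash
python3 -m handwheel '[[[-2,0,0,0,0,0],[-7,0,0,0,0,0],[-13,0,0,0,0,0],[-20,0,0,0,0,0],[-26,0,0,0,0,0],[-30,0,0,0,0,0],[-32,0,0,0,0,0],[-32,0,0,0,0,0]]]'
python3 - <<'E'
from h import *
from plant import env,cams
s=env.observe();print(s["tcp_pos"],s["wrist_force"],s["torque"],s["opening"],(s["tcp_pos"]-[.49191,.25340,.0781])*1000)
p=dict(cams.camera_params("wrist")); im,d=cams.read_camera("wrist");p["d"]=d
cv2.imwrite("pics/wrist7.png",im[:,:,::-1])
for u,v in [(321,271),(321,273)]: print(im[v,u],bydepth(p,u,v))
E
```

```text
clock: 8.65
tcp_pos: [0.5012, 0.2227, 0.0781]
ee_rot: [-1.877, -2.519, -0.0]
wrist_force: [6.5, 1.6, -9.3]
opening: 0.275
[0.5012321  0.22271628 0.07807696] [ 6.49504983  1.57170061 -9.31762254] [ 3.82244776e-01 -1.24788773e+00  9.05723406e-04] 0.27515649051208263 [ 9.32209702e+00 -3.06837239e+01 -2.30428983e-02]
[156  72  30] [0.50084727 0.22336654 0.12340333]
[157  67  28] [0.50113555 0.22239902 0.12341801]
```

View pics/wrist7.png

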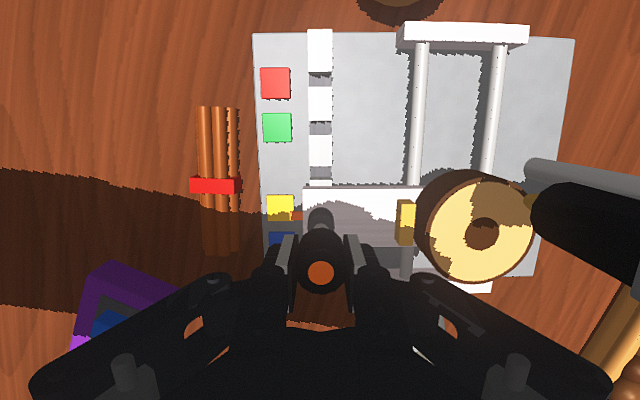

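```bash
python3 -m handwheel '[[[0,0,1,0,0,0],[0,0,2.5,0,0,0],[0,0,4,0,0,0],[0,0,5,0,0,0],[0,0,6,0,0,0],[0,0,7,0,0,0],[0,0,7,0,0,0],[0,0,7,0,0,0]]]'; python3 rel.py '[]'
```

```text
clock: 9.7
tcp_pos: [0.5013, 0.2227, 0.0713]
ee_rot: [1.877, 2.519, 0.0]
wrist_force: [5.8, 1.6, -8.8]
opening: 0.274
t 9.7 tcp [501.3 222.7  71.3] yaw 106.61 open 0.274 F [ 5.8  1.6 -8.8]
```

The spring is still pulling down at a lift of about 6 mm, so the pin is in the slot. I lower most of the rest and then release.

```bash
python3 -m handwheel '[[[0,0,1,0,0,0],[0,0,2,0,0,0],[0,0,3,0,0,0],[0,0,4,0,0,0],[0,0,5,0,0,0],[0,0,5,0,0,0],[0,0,5,0,0,0],[0,0,5,0,0,0]]]'; python3 -m handwheel '[[[0,0,0,0,0,0],[0,0,0,0,0,0],[0,0,0,0,0,0],[0,0,0,0,0,0],[0,0,0,0,0,0],[0,0,0,0,0,0],[0,0,0,0,0,0],[0,0,0,0,0,0]]]' 0.6 40; python3 - <<'E'
from h import *
from plant import env,cams
s=env.observe();print(s["tcp_pos"],s["wrist_force"],s["opening"])
p=dict(cams.camera_params("wrist")); im,d=cams.read_camera("wrist");p["d"]=d
cv2.imwrite("pics/wrist8.png",im[:,:,::-1])
for u,v in [(321,271),(321,273),(318,275)]: print(im[v,u],bydepth(p,u,v))
E
```

```text
clock: 10.7
tcp_pos: [0.5012, 0.2227, 0.0665]
ee_rot: [1.877, 2.519, 0.0]
wrist_force: [4.3, 0.3, -7.4]
opening: 0.271
clock: 11.7
tcp_pos: [0.5011, 0.2228, 0.0665]
ee_rot: [1.877, 2.519, -0.0]
wrist_force: [-0.6, 0.7, 0.1]
opening: 0.6
[0.50110759 0.22276957 0.06647982] [-0.56206111  0.69429932  0.08955004] 0.5997390469548594
[159  72  33] [0.50086431 0.22286395 0.11077217]
[157  70  29] [0.50154538 0.22059627 0.10834936]
[156  71  28] [0.5002084  0.22020176 0.11022609]
```

View pics/wrist8.png

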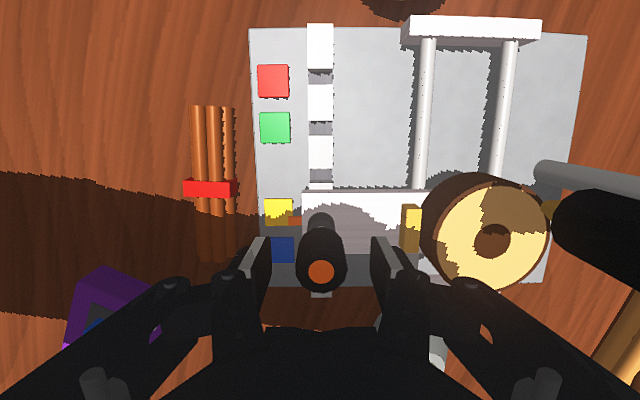

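Released, with the knob top back at z≈0.110, so it is home. I retreat straight up, then travel to the bank.

```bash
python3 -m handwheel '[[[0,0,-10,0,0,0],[0,0,-30,0,0,0],[0,0,-60,0,0,0],[0,0,-95,0,0,0],[0,0,-130,0,0,0],[0,0,-160,0,0,0],[0,0,-180,0,0,0],[0,0,-180,0,0,0]]]'; python3 - <<'E'
from h import *
from plant import env,cams
for n in ["side","wrist"]:
    p=dict(cams.camera_params(n)); im,d=cams.read_camera(n)
    np.savez(f"pics/{n}9.npz",im=im,d=d,**{k:np.array(v) for k,v in p.items()})
    cv2.imwrite(f"pics/{n}9.png",im[:,:,::-1] if n=="wrist" else cv2.resize(im[180:360,190:400,::-1],None,fx=3,fy=3))
E
python3 rel.py '[[534.8,-237.6,250,106.6]]'
```

```text
clock: 12.75
tcp_pos: [0.5021, 0.223, 0.2494]
ee_rot: [1.875, 2.517, 0.005]
wrist_force: [1.0, -0.3, -1.1]
opening: 0.601
t 12.85 tcp [501.1 222.8 246.6] yaw 106.62 open 0.608 F [-0.3 -0.  -0.2]
[-450.8, -99.4, -3.4] [0.0004, 0.0001, 0.0003]
```

View pics/wrist9.png

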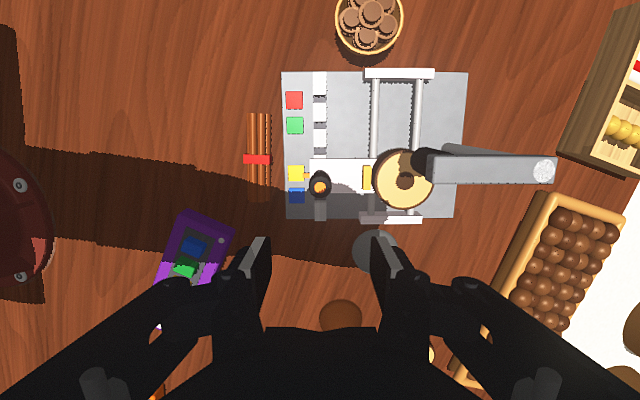

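View pics/side9.png

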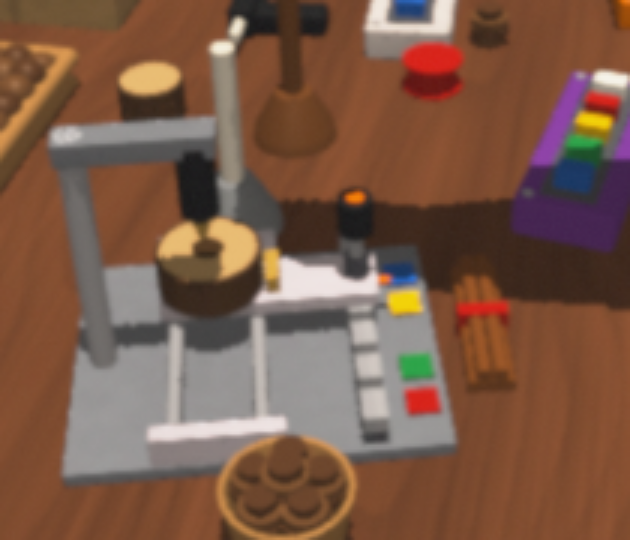

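```bash
python3 - <<'E'
from h import *
W=np.load("pics/wrist9.npz");S=np.load("pics/side9.npz")
hsv=cv2.cvtColor(W["im"],cv2.COLOR_RGB2HSV);h=hsv[165:205,305:335]
m=(h[...,0]>=8)&(h[...,0]<=19)&(h[...,1]>150)&(h[...,2]>80)
n,l,st,ce=cv2.connectedComponentsWithStats(m.astype(np.uint8));print(st[1:],(ce[1:]+[305,165]).round(1))
k=onz(W,320,187,.110);print(k,bydepth(W,320,187))
tb={a:onz(W,u,v,.016)[:2] for a,u,v in [("r",294,100),("g",295,125),("y",296,173)]}
print(tb)
uy=(tb["r"]-tb["y"]);uy/=np.linalg.norm(uy)
print("knob y minus yellow tab y (mm)",(k[:2]-tb["y"])@uy*1000)
p=(190+356/3,180+198/3);ks=bydepth(S,*p);print("side knob",ks, onz(S,*p,.110))
E
```

```text
[[ 0  8  4  1  4]
 [ 9 17 10 11 26]
 [16 17  5  5  7]
 [19 23  2  1  2]] [[306.5 173. ]
 [318.2 188.8]
 [323.4 183.6]
 [324.5 188. ]]
[0.50116207 0.22228579 0.11      ] [0.50113821 0.222365   0.11037593]
{'r': array([0.44210339, 0.30329873]), 'g': array([0.45175328, 0.27323452]), 'y': array([0.47003041, 0.21193284])}
knob y minus yellow tab y (mm) 0.8006317112744348
side knob [0.49691219 0.22452462 0.11053932] [0.49706978 0.22381584 0.11      ]
```

The knob sits 0.8 mm from the yellow tab's slot line with its top at 110 mm, so it is locked at yellow. Now to the yellow key on the white bank, jaws shut.

```bash
python3 -m handwheel '[[[-30,-5,0,0,0,0],[-85,-18,0,0,0,0],[-145,-31,0,0,0,0],[-205,-45,0,0,0,0],[-265,-58,0,0,0,0],[-325,-72,0,0,0,0],[-385,-85,0,0,0,0],[-435,-97,0,0,0,0]]]' 0 40;  python3 -m handwheel '[[[0,0,20,0,0,0],[0,0,50,0,0,0],[0,0,80,0,0,0],[0,0,100,0,0,0],[0,0,100,0,0,0],[0,0,100,0,0,0],[0,0,100,0,0,0],[0,0,100,0,0,0]]]'
python3 rel.py '[[534.8,-237.6,120,106.6],[534.8,-237.6,52,106.6]]'; python3 - <<'E'
from h import *
from plant import env,cams
for n in ["side","wrist","top"]:
    p=dict(cams.camera_params(n)); im,d=cams.read_camera(n)
    np.savez(f"pics/{n}10.npz",im=im,d=d,**{k:np.array(v) for k,v in p.items()})
    cv2.imwrite(f"pics/{n}10.png",im[:,:,::-1] if n!="side" else cv2.resize(im[50:250,240:460,::-1],None,fx=3,fy=3))
E
```

```text
clock: 13.85
tcp_pos: [0.5318, -0.2239, 0.2452]
ee_rot: [-1.877, -2.517, 0.0]
wrist_force: [0.5, -0.1, 0.8]
opening: 0.0
clock: 14.85
tcp_pos: [0.5329, -0.2221, 0.1474]
ee_rot: [1.876, 2.518, -0.0]
wrist_force: [-0.0, -0.4, 0.6]
opening: -0.002
t 14.85 tcp [ 532.9 -222.1  147.4] yaw 106.62 open -0.002 F [-0.  -0.4  0.6]
[-15.4, -2.7, 27.4] [0.0008, 0.0011, 0.0003]
[-15.3, -2.7, 95.4] [0.0008, 0.0011, 0.0003]
```

View pics/wrist10.png

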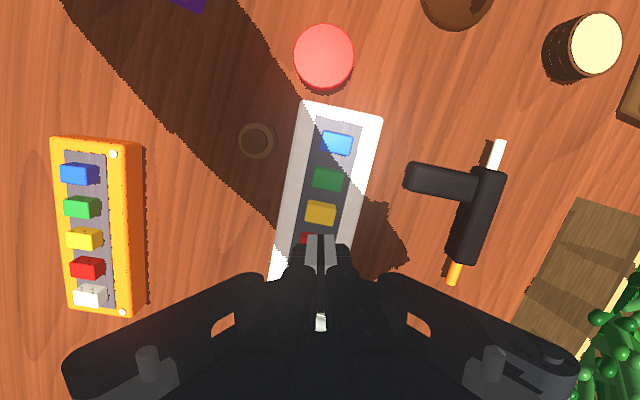

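View pics/side10.png

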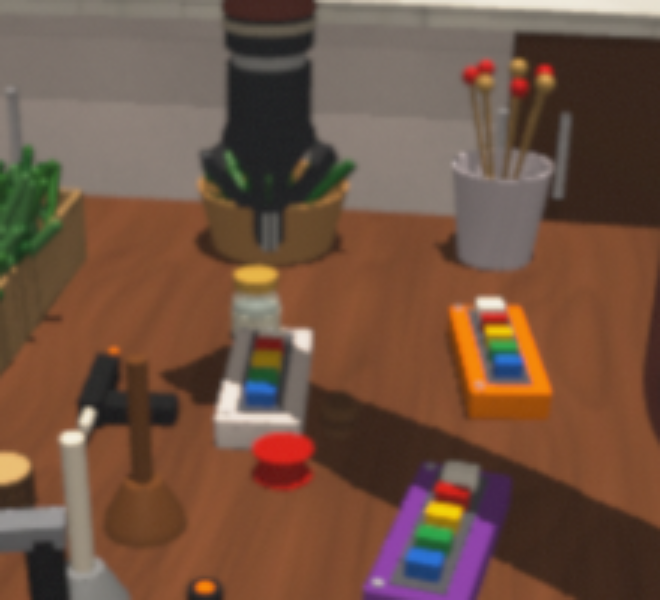

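```bash
python3 - <<'E'
from h import *
c=np.radians(16.6);R=np.array([[np.cos(c),-np.sin(c)],[np.sin(c),np.cos(c)]])
T=np.array([.5329,-.2221])
for n in ["wrist","side"]:
    P=np.load(f"pics/{n}10.npz");d=P["d"]
    v,u=np.mgrid[0:400,0:640]
    un=cv2.undistortPoints(np.stack([u,v],-1).reshape(-1,1,2).astype(float),P["K"],P["D"])[:,0]
    X=(np.c_[un,np.ones(len(un))]*d.reshape(-1,1)-P["t"])@P["R"]
    L=X.copy();L[:,:2]=(X[:,:2]-T)@R
    m=(d.ravel()>0)&(abs(L[:,0])<.03)&(abs(L[:,1])<.03)&(L[:,2]>.09)&(L[:,2]<.19);q=L[m]
    for z in np.arange(.11,.19,.01):
        k=q[(q[:,2]>=z)&(q[:,2]<z+.01)]
        if len(k)>2: print(n,"z%.2f"%z,len(k),k[:,0].min().round(4),k[:,0].max().round(4),k[:,1].min().round(4),k[:,1].max().round(4))
    print(np.sort(q[:,2])[:4])
    hsv=cv2.cvtColor(P["im"],cv2.COLOR_RGB2HSV).reshape(-1,3)
    for nm,a,b in [("yel",20,32),("grn",45,80),("blu",98,125)]:
        m=(hsv[:,0]>=a)&(hsv[:,0]<=b)&(hsv[:,1]>120)&(hsv[:,2]>40)&(abs(X[:,0]-.535)<.04)&(abs(X[:,1]+.24)<.1)&(X[:,2]>.0485)&(X[:,2]<.056)
        if m.sum():
            q=X[m];k=(q[:,:2].min(0)+q[:,:2].max(0))/2;print(nm,m.sum(),np.median(q,0).round(4),k.round(4))
E
```

```text
wrist z0.17 189 -0.0125 0.0121 0.0071 0.0123
wrist z0.18 485 -0.0141 0.0131 0.0071 0.0124
[0.17344852 0.17394918 0.17418921 0.17423835]
yel 539 [ 0.5369 -0.2388  0.0515] [ 0.5374 -0.2392]
grn 62 [ 0.5255 -0.2122  0.0513] [ 0.5309 -0.2102]
blu 233 [ 0.5309 -0.1765  0.0513] [ 0.5317 -0.1719]
side z0.17 15 -0.0152 0.0029 -0.0028 0.0132
side z0.18 32 -0.0155 0.0096 0.0027 0.0165
[0.17187647 0.17190564 0.17324255 0.17337994]
yel 33 [ 0.534  -0.2325  0.0521] [ 0.5335 -0.2271]
grn 23 [ 0.5317 -0.1999  0.052 ] [ 0.5325 -0.2004]
blu 37 [ 0.5288 -0.1688  0.0519] [ 0.5283 -0.1705]
```

```bash
python3 -m handwheel '[[[-6,-2,20,0,0,0],[-13,-4,45,0,0,0],[-16.5,-3.7,65,0,0,0],[-16.5,-3.7,80,0,0,0],[-16.5,-3.7,87,0,0,0],[-16.5,-3.7,87,0,0,0],[-16.5,-3.7,87,0,0,0],[-16.5,-3.7,87,0,0,0]]]'; python3 rel.py '[[536,-238.4,52,106.6]]'; python3 - <<'E'
from h import *
from plant import env,cams
for n in ["side","wrist"]:
    im,d=cams.read_camera(n)
    cv2.imwrite(f"pics/{n}11.png",im[:,:,::-1] if n!="side" else cv2.resize(im[100:250,240:400,::-1],None,fx=4,fy=4))
E
```

```text
clock: 16.0
tcp_pos: [0.5341, -0.2389, 0.0603]
ee_rot: [1.876, 2.518, -0.0]
wrist_force: [0.8, -0.7, -0.2]
opening: 0.006
t 16.0 tcp [ 534.1 -238.9   60.3] yaw 106.62 open 0.006 F [ 0.8 -0.7 -0.2]
[-0.0, 1.9, 8.3] [0.0007, 0.0011, 0.0004]
```

View pics/wrist11.png

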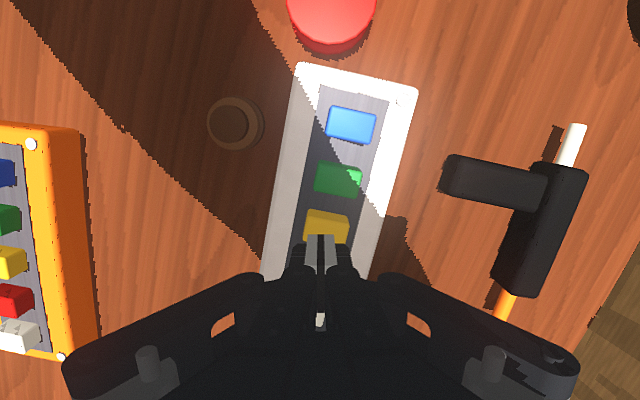

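View pics/side11.png

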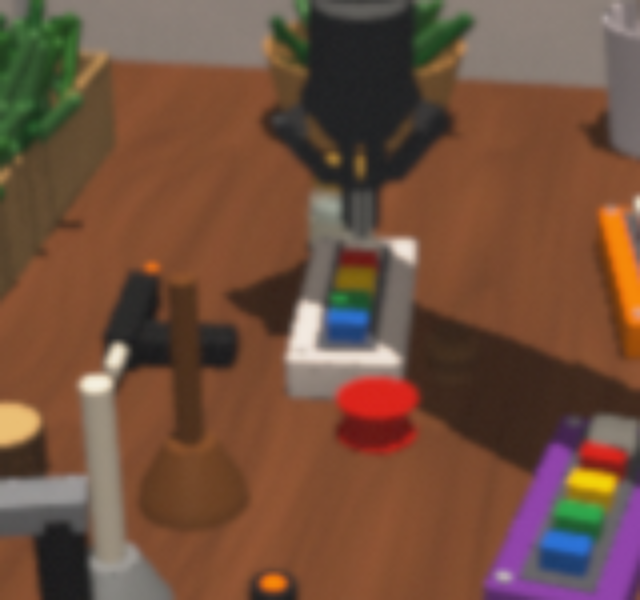

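```bash
python3 - <<'E'
from h import *
P=np.load("pics/side10.npz");W=None
for z in (.06,.086): print(z,(proj(P,[.5341,-.2389,z])-[240,100])*4)
print((proj(P,[.5360,-.2384,.052])-[240,100])*4)
E
python3 -m handwheel '[[[0,1.5,1,0,0,0],[0,1.5,2,0,0,0],[0,1.5,3,0,0,0],[0,1.5,4,0,0,0],[0,1.5,6,0,0,0],[0,1.5,8,0,0,0],[0,1.5,10,0,0,0],[0,1.5,10,0,0,0]]]'
```

```text
0.06 [[354.46743603 261.20044823]]
0.086 [[354.57193996 229.05146466]]
[[351.77589112 271.07251392]]
clock: 17.1
tcp_pos: [0.535, -0.2382, 0.0493]
ee_rot: [-1.877, -2.519, 0.0]
wrist_force: [0.2, -1.3, -0.4]
opening: 0.0
```

There is no contact with the TCP below 52 mm. The real tips sit about 25 mm behind the stated TCP, as the depth data showed. I continue down, watching the force.

```bash
python3 -m handwheel '[[[0,0,3,0,0,0],[0,0,6,0,0,0],[0,0,9,0,0,0],[0,0,12,0,0,0],[0,0,15,0,0,0],[0,0,18,0,0,0],[0,0,18,0,0,0],[0,0,18,0,0,0]]]'; python3 - <<'E'
from h import *
from plant import env,cams
for n in ["side","wrist"]:
    im,d=cams.read_camera(n)
    cv2.imwrite(f"pics/{n}12.png",im[:,:,::-1] if n!="side" else cv2.resize(im[100:250,240:400,::-1],None,fx=4,fy=4))
E
```

```text
clock: 18.1
tcp_pos: [0.5352, -0.2383, 0.0316]
ee_rot: [1.877, 2.519, -0.0]
wrist_force: [0.1, 0.0, 0.3]
opening: -0.003
```

View pics/wrist12.png

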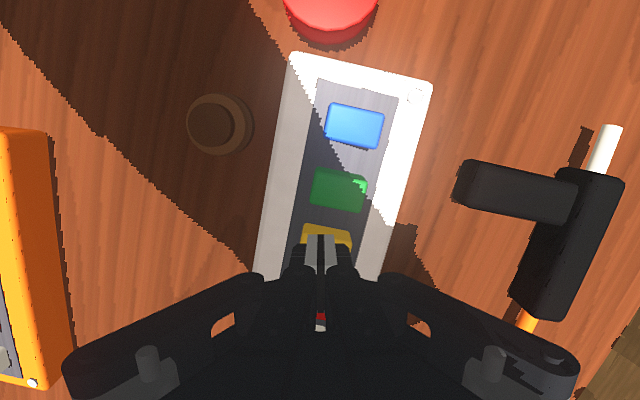

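View pics/side12.png

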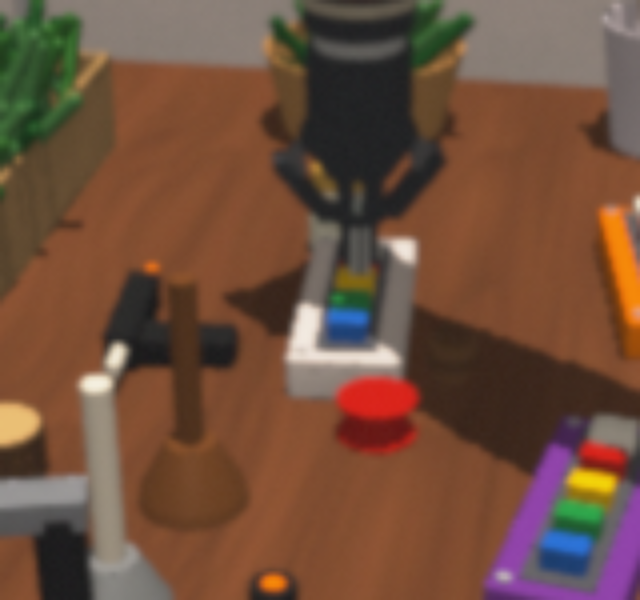

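```bash
python3 -m handwheel '[[[0,0,1,0,0,0],[0,0,2,0,0,0],[0,0,3,0,0,0],[0,0,4,0,0,0],[0,0,5,0,0,0],[0,0,6,0,0,0],[0,0,7,0,0,0],[0,0,7,0,0,0]]]';python3 -m handwheel '[[[0,0,1,0,0,0],[0,0,2,0,0,0],[0,0,3,0,0,0],[0,0,4,0,0,0],[0,0,5,0,0,0],[0,0,5,0,0,0],[0,0,5,0,0,0],[0,0,5,0,0,0]]]'
```

```text
clock: 19.2
tcp_pos: [0.5352, -0.2384, 0.0245]
ee_rot: [1.877, 2.519, -0.0]
wrist_force: [-0.4, 0.2, 3.6]
opening: 0.0
clock: 20.2
tcp_pos: [0.5351, -0.2382, 0.0195]
ee_rot: [1.877, 2.519, -0.0]
wrist_force: [-0.1, -1.4, 1.3]
opening: -0.004
```

```bash
python3 -m handwheel '[[[0,0,0.5,0,0,0],[0,0,1,0,0,0],[0,0,1.5,0,0,0],[0,0,2,0,0,0],[0,0,2.5,0,0,0],[0,0,3,0,0,0],[0,0,3,0,0,0],[0,0,3,0,0,0]]]'
```

```text
clock: 21.2
tcp_pos: [0.5355, -0.2384, 0.0181]
ee_rot: [1.876, 2.518, -0.0]
wrist_force: [-4.7, 3.6, 14.4]
opening: -0.002
```

It bottomed at 14 N after about 10 mm of travel. I lift away and check.

```bash
python3 -m handwheel '[[[0,0,-5,0,0,0],[0,0,-20,0,0,0],[0,0,-45,0,0,0],[0,0,-80,0,0,0],[0,0,-120,0,0,0],[0,0,-160,0,0,0],[0,0,-190,0,0,0],[0,0,-200,0,0,0]]]'; python3 -m handwheel '[[[-10,-30,-10,0,0,0],[-30,-80,-10,0,0,0],[-50,-130,-10,0,0,0],[-60,-160,-10,0,0,0],[-60,-160,-10,0,0,0],[-60,-160,-10,0,0,0],[-60,-160,-10,0,0,0],[-60,-160,-10,0,0,0]]]'
python3 - <<'E'
from h import *
from plant import env,cams
for n in ["top","side"]:
    p=dict(cams.camera_params(n)); im,d=cams.read_camera(n)
    np.savez(f"pics/{n}13.npz",im=im,d=d,**{k:np.array(v) for k,v in p.items()})
    cv2.imwrite(f"pics/{n}13.png",im[:,:,::-1])
    if n=="top":p["d"]=d; np.set_printoptions(suppress=True)
    if n=="top":
        c=np.radians(5.17)
        for k,y in [("w",-.068),("r",-.034),("y",0),("g",.034),("b",.068)]:
            X=np.array([.5348-np.sin(c)*y,-.2376+np.cos(c)*y,.05]);u=proj(p,X)[0]
            uu,vv=np.round(u).astype(int);print(k,u.round(1),[bydepth(p,uu+a,vv+b)[2].round(4) for a,b in[(0,0),(1,0),(0,2),(0,-2)]],im[vv,uu])
    cr=im[150:280,290:450] if n=="top" else im[100:250,240:400]
    cv2.imwrite(f"pics/{n}13c.png",cv2.resize(cr[:,:,::-1],None,fx=4,fy=4))
E
```

```text
clock: 22.2
tcp_pos: [0.5359, -0.2388, 0.2191]
ee_rot: [1.875, 2.516, 0.0]
wrist_force: [0.6, 0.7, -0.5]
opening: -0.002
clock: 23.2
tcp_pos: [0.3995, -0.341, 0.2264]
ee_rot: [-1.876, -2.52, -0.0]
wrist_force: [0.4, -0.3, -0.5]
opening: 0.002
w [409.4 196.6] [np.float64(0.0491), np.float64(0.0527), np.float64(0.0528), np.float64(0.0503)] [247 246 236]
r [398.2 197.6] [np.float64(0.0477), np.float64(0.0502), np.float64(0.0553), np.float64(0.0495)] [206  77  72]
y [386.9 198.6] [np.float64(0.0424), np.float64(0.0434), np.float64(0.0421), np.float64(0.0405)] [239 210 115]
g [375.7 199.6] [np.float64(0.0471), np.float64(0.0536), np.float64(0.048), np.float64(0.0576)] [102 180 119]
b [364.5 200.5] [np.float64(0.0528), np.float64(0.0501), np.float64(0.053), np.float64(0.049)] [ 90 140 207]
```

View pics/top13.png

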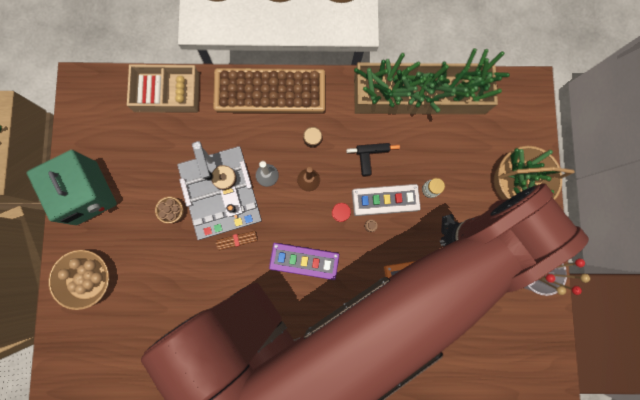

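View pics/side13c.png

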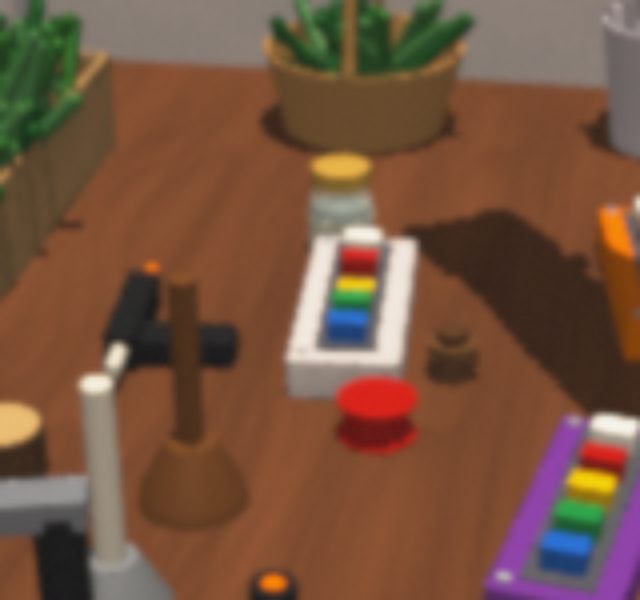

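View pics/top13c.png

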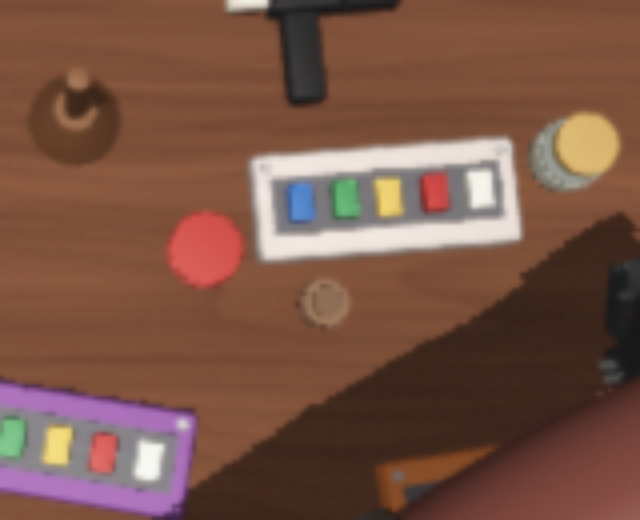

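The yellow cap reads about 42.5 mm (latched) and white, red, green and blue about 50 mm (up). Last, I check the carriage and knob before handing in.

```bash
python3 - <<'E'
from h import *
P=np.load("pics/top13.npz");A=np.load("pics/top0.npz")
cv2.imwrite("pics/top13s.png",cv2.resize(P["im"][135:260,150:290,::-1],None,fx=4.6,fy=4.6,interpolation=cv2.INTER_CUBIC))
E
```

```text
(no output)
```

View pics/top13s.png

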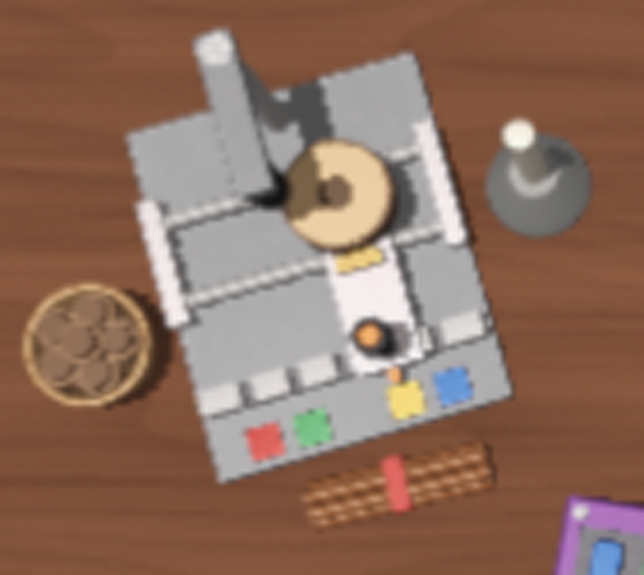

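The pointer at (396,376) is at the yellow tab, and the stand, basket and sticks are where they were at the start. Handing in.

```bash
python3 -c "
from plant import env
print(env.hand_in())"
```

```text
the job is handed in; nothing more can be done
None
```

The job is done and handed in at about 23 s, but no verdict was reported.

- **Slide:** I gripped the knob across the slide, lifted it about 12.5 mm and moved the carriage 32 mm towards the grey stand. The spring was still pulling when the knob was lowered past 9 mm, so the pin entered the slot. After release the knob top read 110 mm (home) and sat 0.8 mm from the yellow tab's line.
- **Key bank:** I pressed the yellow key on the white bank to its stop at about 14 N. It now reads about 42.5 mm, which is latched. White popped up, and red, green and blue stayed up, all reading about 50 mm.
- **Everything else:** The stands, basket, sticks, spool, jar and pine cone look unmoved in the last pictures. The arm stands clear of everything and covered the orange bank in the last top view.
- **Disagreements:** The visible fingertips sat about 25 mm behind the stated TCP, confirmed when contact with the key came that much lower. I corrected for it using the depth images and the wrist force. The cameras differed by about 2 mm. The side camera gave the final knob position about 4 mm off the wrist camera's (a hand-picked pixel), which is well under one notch.

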